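# Snap a tailpiece stud into its holder with sprung tongs

### The arm

A 7-joint arm with a two-finger parallel gripper is mounted at the origin on a cart in front of the work surface, level with it; the furniture and walls round the work are solid. World frame = base frame: x ahead of the robot, y to its left, z up, the work surface at z = 0. Lengths are in m, angles in degrees, forces in N, time in s.
With the tool pointing down it reaches from about 0.425 to 0.875 m from the base axis. Payload 4.7 kg.
Tool frame: the origin (TCP) lies midway between the tips of the shut fingers; the grasp point (between the pads) lies 19 mm behind it; z points along the fingers, x is the direction in which the jaws open and shut, and the axes are right-handed (so a half turn about z gives the same grasp; the last joint's range is limited). The gripper opens to 87 mm and grips with 3 to 60 N. Pads are 19 mm wide; open, the fingers measure 117 mm over their backs; the gripper's body (75 mm by 190 mm) begins 51 mm behind the grasp point.
Start: joints at [77.813, 18.392, -4.016, 83.108, 1.295, 78.541, -3.26], TCP at [0.146, -0.633, 0.223] pointing down, gripper open.
Joint ranges: [-163.93, 163.93], [-17.29, 119.83], [-79.2, 71.16], [3.27, 140.29], [-89.18, 269.18], [5.43, 117.66], [-154.24, 154.24]. Speed limits (degrees/s): [147.25, 147.25, 180, 180, 180, 180, 180].

### API

Orientations are given as [roll, pitch, yaw] about the fixed x, y, z axes, in that order (R = Rz(yaw) Ry(pitch) Rx(roll)).
In Python, from cell import env gives the robot as it stands.
- The arm moves only by the tool carry_out, never from a script. Its argument "plan" is a list of rows, each an object with "grip": the closure, from 0 (fully open) to 1 (shut); "dp": the shift along the tool's x, y, z in m, a list of three; "rotation": the turn, a rotation vector about the tool's x, y, z in degrees, a list of three. In form: [{"grip": grip, "dp": [dx, dy, dz], "rotation": [wx, wy, wz]}, ...]. A call has 1 to 8 rows; each row shifts and turns the pose as measured when the row begins, along the tool's axes as they then stand; what a row does not reach is not made up. A row lasts 1/12 s, in which the tool goes at most 41.7 mm and 7.16 degrees, less where a joint would pass 70% of its speed; a pose out of reach is approached as far as the arm can. A call is refused whole if a number of a shift passes 0.0417 or a number of a turn 7.16, either way. A call with a gripper value outside its range is refused whole. The fingers move at their own pace and stop on an object; "force" is the grip in N (left out, the last holds). Time passes only in rows, so rows that do not move let the fingers close. It gives the time, the measured TCP pose, the force and the opening at its end, in the units of the state.
- env.get_obs(): the state, without advancing time (a new reading comes with each control period).
- env.read_camera(name): name is "scene" or "top"; returns the picture (384x512x3 uint8, red, green, blue); there is no depth.
- env.camera_params(name): a dict with "fx", "fy", "cx", "cy" (pixels), "R" (3x3) and "t" (3): a world point X has camera coordinates R X + t. Camera axes: x right, y down, z forward; pixel columns grow to the right and rows downward; lengths in m; the calibration is good to about 2 mm. A picture is of the moment at which its call begins. camera_params takes no time and is no camera call.
- env.sign_off(): hands the job in, once; it reports no verdict.
The state is a dict: "time_s": time; "qpos": joint angles; "joint_velocities": joint speeds; "effort": joint torques, N m; "tool_pos": TCP position; "tool_rot": TCP orientation; "force": force on the tool from outside, world axes, zero at the start; "wrist_torque": the same for the moment, N m; "grip_width": finger opening in m.
Only numpy, scipy, OpenCV 4.12 (cv2) and the standard library are available. Lean on these libraries where they do the work, as an engineer would, in place of code of your own. Each camera call takes 0.05 s, during which the arm holds its last target. There are 200 camera calls.

### The job

Take the sprung tongs from their wooden stand and use them to pick the brass stud out of the wooden tray without touching the stud with the gripper's own fingers. With the tongs, press the stud foot first into the metal holder block until its hidden catch snaps round the neck; how deep that is differs every time, so feel for it and press gently: never harder than about 12 N, neither on the spring pad under the stud nor on the block. Then let the stud go and stand the tongs back in their stand, leaving the cork block, the sanding block and the tape roll alone.

Things in the scene. Friction and masses are not known exactly. Their poses are not given: they have to be found in the camera images.
- tongs_grip (a point): sprung steel tongs standing upright in the stand, tips down; this point is midway between their two black rubber grip faces, 92 mm above the tips. z up, y from arm to arm. Each face is 16 mm wide (x) and spans 76 to 108 mm above the tips. Faces 52 mm apart at rest, about 45 mm with the stud gripped, 42 mm with the tips shut; hold them at 49 mm to carry the tongs open
- stand_floor (a point): wooden stand for the tongs, an open-topped box 34 x 56 x 50 mm (x, y, z), walls 5 mm, inside 24 x 46 mm. This point is the centre of its inner floor, 5 mm above the bench; the tongs' tips stand on it, their y along its y. Fixed to the bench
- stud_mid (a point): brass stud standing upright, foot down, in the middle hole of the tray; this point is its centre, 30 mm above its foot. z up along it. 60 mm long: foot cone from 9 mm diameter at the bottom to 14 mm at 6 mm height, foot 14 mm diameter up to 10 mm, neck 9 mm diameter from 10 to 20 mm, then a body of 14 mm diameter up to its flat top. About 0.05 kg
- stud: the same stud, origin at the centre of its foot's underside
- tongs: the same tongs (0.1 kg, 128 mm tall); origin midway between the tips, z up. Jaws V-shaped, 17 mm wide (x), 14 mm high, with a roof above that bears on the top of the gripped part. The tips move 2.2 times as far as the grips: gap 26 mm at rest, 14 mm on the stud. Spring force at the grips 5 N at rest, 9 N on the stud. Spring housing at 114 to 128 mm height, 18 x 40 mm (x, y)
- tray: wooden tray block 44 x 84 x 22 mm (x, y, z) fixed to the bench, origin under its centre; the middle hole (17 mm wide, 14 mm deep) holds the stud
- holder_mouth (a point): aluminium block 56 x 64 x 56 mm (x, y, z) fixed to the bench; this point is the centre of the mouth of its upright bore (15.5 mm diameter), level with its top. Inside, two sprung noses snap round the stud's neck when its foot has passed them, against 3 to 6 N; the foot is then 16 to 36 mm below the mouth (not known beforehand). A hard stop follows 1.5 mm deeper
- holder: the same block, origin under its centre
- pad (a joint): spring pad under the stud inside the bore: 0 m while untouched, grows as the stud's foot presses it down. About 0.003 m with the stud snapped in, 0.0045 m at its hard stop (spring 1 N at first touch, about 3 N when snapped in)
- cork: cork block, 65 x 105 x 33 mm, origin under its centre; a bystander
- sanding: dark wooden sanding block, 48 x 120 x 36 mm, origin under its centre; a bystander
- tape: roll of low-tack tape lying flat, 69 mm across, 25 mm high, origin under its centre; a bystander
- tongs_rest (a point): point on the tongs' middle line, level with the top of the two finger rests, 74 mm above the tips; a rest juts out under each grip face to 34 mm from the middle. Open fingers pass outside the rests; fingers closed just above them can push the tongs down without slipping
Not all that is in view belongs to the job. What is shaped like the tongs but green or red is not meant.

How it is judged (in metres and radians):
On the way, in this order (a step that is already met when the one before it is completed fails the run):
1. the stud is lifted clear of the tray in the tongs (height (world z) of stud_mid above 0.06 m and contact force between stud and tongs above 0.3 N and contact force between stud and tray below 0.01 N), for 0.2 s.
2. the stud is snapped into the holder and let go by the tongs (value of joint pad above 0.0024 m and horizontal distance between stud_mid and holder_mouth below 0.003 m and contact force between stud and tongs below 0.01 N), for 0.2 s.
At the end, for the whole second after the job is handed in: the stud is snapped in: upright in the holder's bore (within 0.12 rad, 3 mm) and held down on the spring pad (pad at 2.4 mm or more); the tongs stand in their stand, tips on its floor (within 7 mm of height, 15 mm sideways), within 0.25 rad of upright; both at rest and nothing is touched (value of joint pad above 0.0024 m and horizontal distance between stud_mid and holder_mouth below 0.003 m and angle between stud_mid's own z axis and vertical below 0.12 rad and horizontal distance between tongs and stand_floor below 0.015 m and height (world z) of tongs below 0.012 m and angle between tongs's own z axis and vertical below 0.25 rad and linear speed of each of tongs, stud below 0.03 m/s).
It fails at once if the stud is touched by the gripper or the arm (contact force between any of the fingers, the arm and stud above 0.3 N).
It fails at once if the stud is pressed onto the pad with more than 18 N (contact force between stud and pad above 18 N).
It fails at once if the stud is pressed on the holder block with more than 25 N (contact force between stud and holder above 25 N).
It fails at once if the cork block, sanding block or tape roll is moved by more than 20 mm (distance of any of cork, sanding, tape from where it was at the start of the episode above 0.02 m).
It also fails if it takes over 72 s, if anything falls off the work surface, if the arm or the gripper's body presses on something with over 40 N, if the wrist force passes 120 N, or if a joint passes its speed limit or range.

## Working session

There is one attempt and no reset: what is moved stays moved. The work goes in short steps, Python scripts to look and compute and a tool call to move; the robot and the scene stay as the last step left them, time stands still between calls to the robot, and variables do not carry over. Pictures are saved under pics/ and viewed, about 8 in all and at most 12, crops included, and the job is handed in when it is done.

Besides the shell and the picture viewer there is one more tool, called after ">>>" as a command line: name --argument value ..., lists and objects as JSON in quotes. carry_out: Moves the arm, as the interface text tells. Its arguments: {"type":"object","properties":{"plan":{"type":"array","items":{"type":"object","properties":{"grip":{"type":"number"},"dp":{"type":"array","items":{"type":"number"}},"rotation":{"type":"array","items":{"type":"number"}}}}},"force":{"type":"number"}},"required":["plan"]}

```bash
mkdir -p pics; ls; python3 - <<'E'
from cell import env
import cv2,numpy as np
print(env.get_obs())
for n in("scene","top"):
    im=env.read_camera(n); cv2.imwrite(f"pics/{n}0.png",im[:,:,::-1]); print(n,env.camera_params(n))
E
```

```text
pics
{'time_s': 0.0, 'qpos': array([77.81293175, 18.43896768, -4.0156769 , 83.17482586,  1.29583359,
       78.54059364, -3.26158247]), 'joint_velocities': array([ 0.12673723,  0.09202678, -0.09642615, -0.04742045,  0.04338172,
       -0.04227282, -0.08155695]), 'effort': array([-6.69310903e-04, -4.91292465e+01, -4.04019020e-01, -3.12529635e+01,
       -6.40267530e-02,  4.36871743e-02,  1.70898452e-04]), 'tool_pos': array([ 0.14598469, -0.63282749,  0.22146325]), 'tool_rot': array([ 1.79993478e+02,  1.09096785e-01, -7.70044681e+01]), 'force': array([ 0.47782929, -0.30552136, -0.37453199]), 'wrist_torque': array([-0.02145243,  0.01079155,  0.01435312]), 'grip_width': 0.08706848137041207}
scene {'fx': 414.83730504031263, 'fy': 414.83730504031263, 'cx': 254.8768383069436, 'cy': 188.45554229327206, 'R': array([[-0.53986917, -0.84165168, -0.01279517],
       [-0.45712655,  0.30591542, -0.83513536],
       [ 0.70680732, -0.44501483, -0.54989563]]), 't': array([0.33525447, 0.3057606 , 0.85001107])}
top {'fx': 444.67066421517904, 'fy': 444.67066421517904, 'cx': 257.9507501453929, 'cy': 184.7256836948537, 'R': array([[ 0.06306063, -0.99800672,  0.0024385 ],
       [-0.97770051, -0.0622676 , -0.20056036],
       [ 0.20031243,  0.01026334, -0.97967831]]), 't': array([0.03486039, 0.58129101, 1.11780699])}
```

View pics/scene0.png

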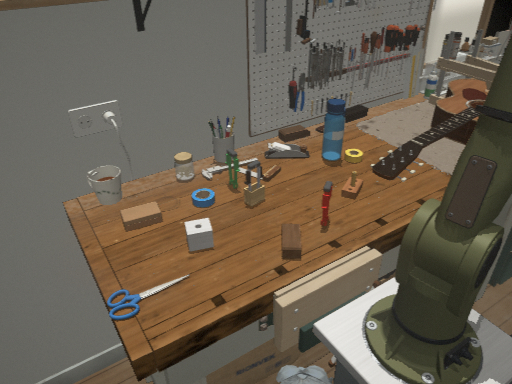

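View pics/top0.png

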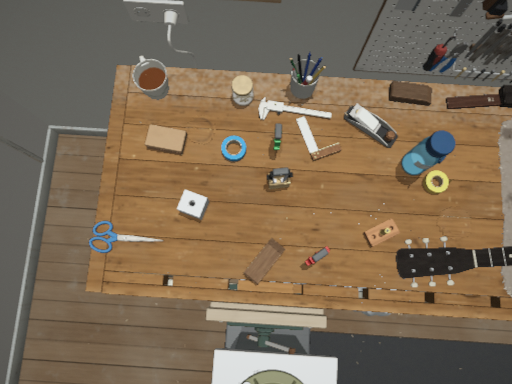

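The scene view shows the steel tongs in their wooden stand at (255,188), with the green one at (233,170) and the red one at (326,203) as decoys. The stud and tray are at (352,186) and the white holder is at (200,234). In the top view they are: tongs (280,178), green decoy (278,138), red decoy (317,257), tray (381,232), holder (193,205). Steel-coloured tongs in a wooden box fit the description. I'll confirm with one enlarged composite crop.

```bash
python3 - <<'E'
import cv2,numpy as np
s=cv2.imread("pics/scene0.png");t=cv2.imread("pics/top0.png")
def c(im,u,v,r=25):
    return cv2.resize(im[v-r:v+r,u-r:u+r],(266,266),interpolation=cv2.INTER_CUBIC)
cv2.imwrite("pics/comp.png",np.vstack([np.hstack([c(s,255,185),c(s,352,186),c(s,200,234)]),np.hstack([c(t,280,178),c(t,381,232),c(t,193,205)])]))
E
```

```text
(no output)
```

View pics/comp.png

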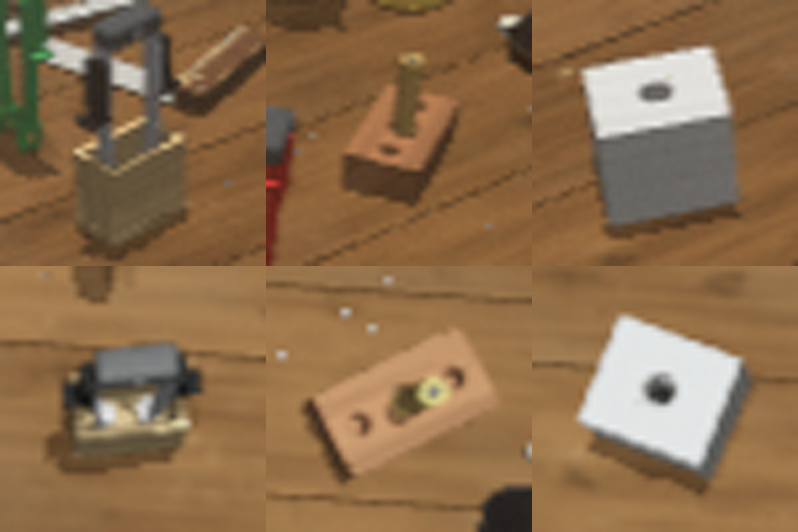

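The crop confirms it: grey steel tongs with black grip faces stand in the wooden box, the brass stud is in the tray's middle hole, and the holder has one bore. Next I measure with masks in both views.

```bash
cat > h.py <<'E'
import cv2,numpy as np
from cell import env
def ray(n,uv):
    p=env.camera_params(n);R=p["R"]
    d=R.T@np.array([(uv[0]-p["cx"])/p["fx"],(uv[1]-p["cy"])/p["fy"],1.]);return -R.T@p["t"],d/np.linalg.norm(d)
def plane(n,uv,z):
    o,d=ray(n,uv);return o+d*(z-o[2])/d[2]
def tri(a,b):
    (o1,d1),(o2,d2)=ray("scene",a),ray("top",b)
    s=np.linalg.lstsq(np.c_[d1,-d2],o2-o1,rcond=None)[0]
    p,q=o1+s[0]*d1,o2+s[1]*d2;return (p+q)/2,np.linalg.norm(p-q)
def proj(n,X):
    p=env.camera_params(n);c=p["R"]@np.asarray(X)+p["t"];return p["fx"]*c[0]/c[2]+p["cx"],p["fy"]*c[1]/c[2]+p["cy"]
def blob(im,box,lo,hi):
    "largest blob in HSV range within box u0,v0,u1,v1: centroid, area, minAreaRect"
    u0,v0,u1,v1=box;h=cv2.cvtColor(im[v0:v1,u0:u1],cv2.COLOR_BGR2HSV)
    m=cv2.inRange(h,np.array(lo),np.array(hi))
    n,l,s,c=cv2.connectedComponentsWithStats(m);i=1+np.argmax(s[1:,4])
    pts=np.argwhere(l==i)[:,::-1].astype(np.float32)+[u0,v0]
    return c[i]+[u0,v0],s[i,4],cv2.minAreaRect(pts.astype(np.float32))
E
python3 - <<'E'
from h import *
np.set_printoptions(precision=4,suppress=True)
s=cv2.imread("pics/scene0.png");t=cv2.imread("pics/top0.png")
for n,im,b in(("scene",s,(180,212,220,240)),("top",t,(172,184,215,226))):
    c,a,r=blob(im,b,(0,0,185),(180,60,255));box=cv2.boxPoints(r)
    P=[plane(n,q,.056) for q in box];print("holder top",n,a,c,plane(n,c,.056),"sides",[np.linalg.norm(P[i]-P[i-1]) for i in range(4)],"yaws",[np.degrees(np.arctan2(*(P[i]-P[i-1])[1::-1])) for i in range(2)])
for n,im,b in(("scene",s,(190,220,212,234)),("top",t,(185,196,203,212))):
    c,a,r=blob(im,b,(0,0,0),(180,255,130));print("hole",n,a,c,plane(n,c,.056))
for n,im,b in(("scene",s,(345,165,360,182)),("top",t,(375,222,396,242))):
    c,a,r=blob(im,b,(18,60,120),(35,255,255));print("studtop",n,a,c,plane(n,c,.068),r)
# tongs: grey housing & black grips in top / scene
for n,im,b in(("scene",s,(242,160,266,182)),("top",t,(265,160,296,180))):
    c,a,r=blob(im,b,(0,0,55),(180,70,125));print("housing",n,a,c,r,plane(n,c,.133))
    c,a,r=blob(im,b,(0,0,0),(180,255,50));print("black",n,a,c,r)
h=cv2.cvtColor(t,cv2.COLOR_BGR2HSV);print(h[230:234,380:390].tolist());print(h[168:175,282].tolist())
# hand-picked from crops (scale 5.32)
S=lambda cu,cv,x,y:(cu-25+x/5.32-.4,cv-25+y/5.32-.4)
for nm,x1,y1,x2,y2 in(("grL",97,90,76,130),("grR",157,63,195,117)):
    pass
print("stand rim scene",[plane("scene",S(255,185,x,y),.05)[:2] for x,y in((75,152),(110,170),(185,135),(152,115))])
print("stand rim top",[plane("top",S(280,178,x,y),.05)[:2] for x,y in((70,168),(75,190),(190,170),(185,148))])
print("housing top corners",[plane("top",S(280,178,x,y),.133)[:2] for x,y in((95,86),(178,76),(186,108),(103,118))])
print("tray corners top",[plane("top",S(381,232,x,y),.022)[:2] for x,y in((42,138),(190,62),(228,132),(82,200))])
E
```

```text
holder top scene 301 [197.7143 225.8007] [0.5167 0.2423 0.056 ] sides [np.float64(0.054126901208790976), np.float64(0.06626450189957164), np.float64(0.055035284992159844), np.float64(0.06354121133076683)] yaws [np.float64(-18.241310463885295), np.float64(-105.96878932616197)]
holder top top 495 [191.4545 202.699 ] [0.5192 0.2431 0.056 ] sides [np.float64(0.06538699768904094), np.float64(0.056645565644901114), np.float64(0.06599741853777036), np.float64(0.05640545542552197)] yaws [np.float64(72.67374743765454), np.float64(-15.352930025708883)]
hole scene 28 [205.75   232.3929] [0.4811 0.2371 0.056 ]
hole top 17 [191.7059 203.2353] [0.5179 0.2423 0.056 ]
studtop scene 10 [354.1 171.9] [ 0.4758 -0.2683  0.068 ] ((354.1000671386719, 171.80003356933594), (3.5777084827423096, 2.236067771911621), 26.56505012512207)
studtop top 29 [386.7931 230.2759] [ 0.4777 -0.2669  0.068 ] ((386.75006103515625, 230.25003051757812), (5.656853675842285, 4.949747085571289), 45.0)
housing scene 165 [254.303  168.5333] ((253.3461456298828, 171.23077392578125), (21.376659393310547, 15.100942611694336), 78.69007
[... 781 characters left out ...]
[20, 132, 87], [19, 129, 89], [22, 125, 106], [21, 116, 158], [20, 111, 188], [17, 110, 202], [15, 113, 206]]]
[[20, 14, 112], [90, 6, 121], [90, 6, 127], [80, 6, 129], [80, 6, 134], [75, 4, 114], [75, 6, 85]]
stand rim scene [array([0.61  , 0.0458]), array([0.5838, 0.0391]), array([ 0.5904, -0.015 ]), array([ 0.6184, -0.011 ])]
stand rim top [array([0.5829, 0.0457]), array([0.5718, 0.0425]), array([ 0.5857, -0.0144]), array([ 0.5968, -0.0114])]
housing top corners [array([0.6056, 0.0373]), array([ 0.6129, -0.0013]), array([ 0.5978, -0.0058]), array([0.5905, 0.0327])]
tray corners top [array([ 0.4732, -0.2178]), array([ 0.5163, -0.292 ]), array([ 0.4821, -0.3112]), array([ 0.4434, -0.2383])]
```

```bash
cat >> h.py <<'E'
def go(target,yaw=None,ch=None):
    "print tool-frame shift to world target, number of rows, turn about tool z"
    from scipy.spatial.transform import Rotation as Ro
    o=env.get_obs();R=Ro.from_euler("xyz",o["tool_rot"],degrees=True)
    d=R.inv().apply(np.asarray(target)-o["tool_pos"]);n=int(np.ceil(np.abs(d).max()/.0415))
    rv=None
    if yaw is not None: rv=(R.inv()*Ro.from_euler("xyz",[180,0,yaw],degrees=True)).as_rotvec(degrees=True).round(2)
    print("shift",d.round(4),"rows",n,"per",(d/max(n,1)).round(4),"rot",rv,"at",o["tool_pos"].round(4),o["tool_rot"].round(2))
E
python3 - <<'E'
from h import *
np.set_printoptions(precision=4,suppress=True)
def fit(n,box,lo,hi,z):
    im=cv2.imread(f"pics/{n}0.png");u0,v0,u1,v1=box
    c=cv2.resize(im[v0:v1,u0:u1],None,fx=4,fy=4,interpolation=cv2.INTER_CUBIC)
    g=cv2.cvtColor(c,cv2.COLOR_BGR2HSV);m=cv2.inRange(g,np.array(lo),np.array(hi))
    nn,l,s,_=cv2.connectedComponentsWithStats(m);i=1+np.argmax(s[1:,4])
    p=np.argwhere(l==i)[:,::-1].astype(float);p=(p+.5)/4-.5+[u0,v0]
    W=np.array([plane(n,q,z)[:2] for q in p]).astype(np.float32)
    r=cv2.minAreaRect(W*1000);print(n,"mean",W.mean(0),"rect",r)
fit("top",(268,164,296,180),(0,0,100),(180,40,150),.133)
fit("scene",(242,158,266,182),(0,0,70),(180,60,150),.133)
fit("top",(185,195,203,212),(0,0,0),(180,255,150),.056)
fit("scene",(194,222,206,231),(0,0,0),(180,255,150),.056)
fit("top",(380,225,396,238),(15,50,150),(35,125,255),.068)
for nm,a,b in(("red",(326,205),(317,257)),("green",(233,170),(278,138))):print(nm,tri(a,b))
for x in((.25,-.5,.25),(.6015,.016,.2)):go(x,-79.5)
E
```

```text
top mean [0.6016 0.0172] rect ((600.8338012695312, 16.79030990600586), (16.620101928710938, 37.58511734008789), 8.169806480407715)Traceback (most recent call last):
  File "<stdin>", line 12, in <module>
  File "<stdin>", line 9, in fit
  File "h.py", line 7, in plane
    o,d=ray(n,uv);return o+d*(z-o[2])/d[2]
        ~~~^^^^^^
  File "h.py", line 4, in ray
    p=env.camera_params(n);R=p["R"]
ValueError: time passes only in moves, steps and waits
```

```bash
sed -i 's/^from cell import env/from cell import env\nCP={n:env.camera_params(n) for n in("scene","top")}/; s/env.camera_params(n);/CP[n];/' h.py
python3 - <<'E'
from h import *
np.set_printoptions(precision=4,suppress=True)
def fit(n,box,lo,hi,z):
    im=cv2.imread(f"pics/{n}0.png");u0,v0,u1,v1=box
    c=cv2.resize(im[v0:v1,u0:u1],None,fx=4,fy=4,interpolation=cv2.INTER_CUBIC)
    g=cv2.cvtColor(c,cv2.COLOR_BGR2HSV);m=cv2.inRange(g,np.array(lo),np.array(hi))
    nn,l,s,_=cv2.connectedComponentsWithStats(m);i=1+np.argmax(s[1:,4])
    p=np.argwhere(l==i)[:,::-1].astype(float);p=(p+.5)/4-.5+[u0,v0]
    W=np.array([plane(n,q,z)[:2] for q in p]).astype(np.float32)
    r=cv2.minAreaRect(W*1000);print(n,"mean",W.mean(0),"rect",r)
fit("scene",(242,158,266,182),(0,0,70),(180,60,150),.133)
fit("top",(185,195,203,212),(0,0,0),(180,255,150),.056)
fit("scene",(194,222,206,231),(0,0,0),(180,255,150),.056)
fit("top",(380,225,396,238),(15,50,150),(35,125,255),.068)
for nm,a,b in(("red",(326,205),(317,257)),("green",(233,170),(278,138))):print(nm,tri(a,b))
for x in((.25,-.5,.25),(.6015,.0165,.2)):go(x,-79.5)
E
```

```text
scene mean [0.571  0.0286] rect ((558.9920654296875, 30.086307525634766), (50.99237060546875, 112.17244720458984), 82.28435516357422)
top mean [0.5185 0.2427] rect ((518.27783203125, 242.7809600830078), (14.193665504455566, 12.45808219909668), 58.300228118896484)
scene mean [0.5164 0.2422] rect ((516.3340454101562, 242.01251220703125), (14.204365730285645, 12.643336296081543), 64.18939971923828)
top mean [ 0.4779 -0.2686] rect ((478.1834411621094, -268.7044982910156), (19.06703758239746, 17.736881256103516), 25.32667350769043)
red (array([ 0.399, -0.091,  0.06 ]), np.float64(0.0004877177128416098))
green (array([0.7104, 0.0249, 0.0563]), np.float64(0.0016666983719533818))
shift [-0.1061 -0.1312 -0.0283] rows 4 per [-0.0265 -0.0328 -0.0071] rot [0.01 0.1  2.5 ] at [ 0.146  -0.6329  0.2216] [179.99   0.1  -77.  ]
shift [-0.5303 -0.5899  0.0224] rows 15 per [-0.0354 -0.0393  0.0015] rot [0.01 0.1  2.5 ] at [ 0.146  -0.6329  0.2216] [179.99   0.1  -77.  ]
```

>>> carry_out --plan '[{"grip":0,"dp":[-0.035,-0.039,-0.005],"rotation":[0,0,0.5]},{"grip":0,"dp":[-0.035,-0.039,-0.005],"rotation":[0,0,0.5]},{"grip":0,"dp":[-0.035,-0.039,0],"rotation":[0,0,0.5]},{"grip":0,"dp":[-0.035,-0.039,0],"rotation":[0,0,0.5]},{"grip":0,"dp":[-0.035,-0.039,0],"rotation":[0,0,0.5]},{"grip":0,"dp":[-0.035,-0.039,0],"rotation":[0,0,0.5]},{"grip":0,"dp":[-0.035,-0.039,0],"rotation":[0,0,0.5]},{"grip":0,"dp":[-0.035,-0.039,0],"rotation":[0,0,0.5]}]'

```text
time_s: 0.77
tool_pos: [0.3445, -0.3637, 0.2241]
tool_rot: [179.5, 0.4, -82.4]
force: [0.3, 0.2, 0.0]
grip_width: 0.0869
```

```bash
python3 -c "
from h import *
go((.6012,.0165,.2),-81)"
```

```text
shift [-0.343  -0.3046  0.0237] rows 9 per [-0.0381 -0.0338  0.0026] rot [ 0.53  0.41 -1.45] at [ 0.3445 -0.3637  0.2241] [179.46   0.4  -82.45]
```

>>> carry_out --plan '[{"grip":0,"dp":[-0.0415,-0.037,0.001],"rotation":[0.1,0.1,-0.2]},{"grip":0,"dp":[-0.0415,-0.037,0.001],"rotation":[0.1,0.1,-0.2]},{"grip":0,"dp":[-0.0415,-0.037,0.001],"rotation":[0.1,0.1,-0.2]},{"grip":0,"dp":[-0.0415,-0.037,0.001],"rotation":[0.1,0.1,-0.2]},{"grip":0,"dp":[-0.0415,-0.037,0.001],"rotation":[0.1,0,-0.2]},{"grip":0,"dp":[-0.0415,-0.037,0.001],"rotation":[0,0,-0.2]},{"grip":0,"dp":[-0.0415,-0.037,0.001],"rotation":[0,0,-0.2]},{"grip":0,"dp":[-0.041,-0.035,0],"rotation":[0,0,0]}]'

```text
time_s: 1.43
tool_pos: [0.5247, -0.0838, 0.2173]
tool_rot: [179.9, -0.1, -81.1]
force: [0.4, -0.5, 0.0]
grip_width: 0.0874
```

```bash
python3 -c "
from h import *
go((.6012,.0165,.17),-81)"
```

```text
shift [-0.0874 -0.0912  0.047 ] rows 3 per [-0.0291 -0.0304  0.0157] rot [ 0.1  -0.14 -0.08] at [ 0.5247 -0.0838  0.2173] [ 1.799e+02 -1.400e-01 -8.108e+01]
```

>>> carry_out --plan '[{"grip":0,"dp":[-0.032,-0.034,0.005],"rotation":[0,0,0]},{"grip":0,"dp":[-0.032,-0.034,0.008],"rotation":[0,0,0]},{"grip":0,"dp":[-0.022,-0.023,0.008],"rotation":[0,0,0]},{"grip":0,"dp":[-0.004,-0.004,0.008],"rotation":[0,0,0]},{"grip":0,"dp":[0,0,0.0],"rotation":[0,0,0]}]'

```text
time_s: 1.85
tool_pos: [0.6, 0.0248, 0.1879]
tool_rot: [-180.0, 0.2, -80.3]
force: [0.0, -0.9, -0.5]
grip_width: 0.0869
```

```bash
python3 - <<'E'
from h import *
go((.6012,.0165,.083),-81)
s=env.read_camera("scene")[:,:,::-1];t=env.read_camera("top")[:,:,::-1]
f=lambda im,u,v:cv2.resize(im[v-40:v+40,u-50:u+50],(500,400),interpolation=cv2.INTER_CUBIC)
cv2.imwrite("pics/s1.png",f(s,255,165))
E
```

```text
shift [0.0088 0.0002 0.1049] rows 3 per [0.0029 0.0001 0.035 ] rot [-0.02  0.21  0.66] at [0.6    0.0248 0.1879] [-179.98    0.21  -80.34]
```

View pics/s1.png

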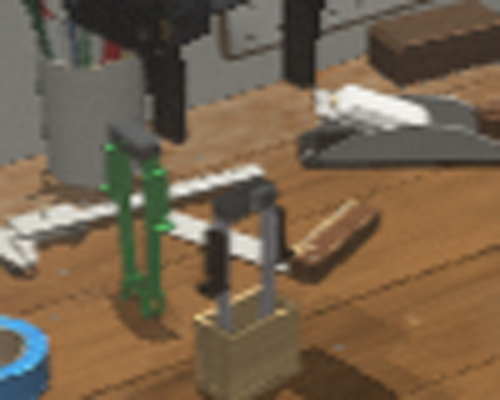

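The gripper fingers straddle the steel tongs in the crop (tips at (170,140) and (300,85), housing at (243,200)). A small sideways correction is needed, then I descend.

>>> carry_out --plan '[{"grip":0,"dp":[0.009,0,0],"rotation":[0,0.1,0.6]},{"grip":0,"dp":[0,0,0.01],"rotation":[0,0,0]},{"grip":0,"dp":[0,0,0.03],"rotation":[0,0,0]},{"grip":0,"dp":[0,0,0.03],"rotation":[0,0,0]},{"grip":0,"dp":[0,0,0.02],"rotation":[0,0,0]}]'

```text
time_s: 2.37
tool_pos: [0.6054, 0.0007, 0.1038]
tool_rot: [-179.1, -0.6, -82.0]
force: [0.0, -0.3, 0.2]
grip_width: 0.0868
```

```bash
python3 -c "
from h import *
go((.6012,.0165,.083),-81)"
```

```text
shift [-0.0165  0.0023  0.0206] rows 1 per [-0.0165  0.0023  0.0206] rot [-0.85 -0.62 -1.04] at [0.6054 0.0007 0.1038] [-179.15   -0.62  -82.05]
```

>>> carry_out --plan '[{"grip":0,"dp":[-0.012,0.002,0],"rotation":[-0.5,-0.4,-0.6]},{"grip":0,"dp":[0,0,0],"rotation":[0,0,0]}]'

```text
time_s: 2.53
tool_pos: [0.5974, 0.0078, 0.099]
tool_rot: [179.8, -0.2, -81.8]
force: [-0.3, 0.2, 1.1]
grip_width: 0.0869
```

```bash
python3 -c "
from h import *
go((.6012,.0165,.083),-81);print(env.get_obs()['joint_velocities'].round(1))"
```

```text
shift [-0.0081 -0.005   0.016 ] rows 1 per [-0.0081 -0.005   0.016 ] rot [ 0.18 -0.22 -0.79] at [0.5974 0.0078 0.099 ] [179.82  -0.22 -81.79]
[ 2.7  0.6  2.7  1.7  2.5 -0.7  0.2]
```

>>> carry_out --plan '[{"grip":0,"dp":[-0.005,-0.004,0],"rotation":[0,-0.1,-0.4]},{"grip":0,"dp":[-0.002,0,0],"rotation":[0,0,0]},{"grip":0,"dp":[0,0,0],"rotation":[0,0,0]}]'

```text
time_s: 2.78
tool_pos: [0.6017, 0.0138, 0.102]
tool_rot: [180.0, -0.2, -81.5]
force: [-0.1, -0.2, -0.2]
grip_width: 0.0872
```

```bash
python3 -c "
from h import *
go((.6012,.0165,.083),-81);print(env.get_obs()['joint_velocities'].round(1))"
```

```text
shift [-0.0028  0.0001  0.019 ] rows 1 per [-0.0028  0.0001  0.019 ] rot [ 0.01 -0.23 -0.53] at [0.6017 0.0138 0.102 ] [179.99  -0.23 -81.53]
[-0.2 -0.7 -0.4 -1.3 -0.4 -0.1  0.3]
```

>>> carry_out --plan '[{"grip":0,"dp":[-0.002,0,0.008],"rotation":[0,-0.1,-0.3]},{"grip":0,"dp":[0,0,0.008],"rotation":[0,0,0]},{"grip":0,"dp":[0,0,0.003],"rotation":[0,0,0]},{"grip":0,"dp":[0,0,0],"rotation":[0,0,0]}]'

```text
time_s: 3.12
tool_pos: [0.6039, 0.0166, 0.0847]
tool_rot: [-179.6, -0.2, -81.2]
force: [0.6, -0.4, 0.3]
grip_width: 0.0871
```

```bash
python3 -c "
from h import *
go((.6012,.0165,.083),-81);print(env.get_obs()['joint_velocities'].round(1))"
```

```text
shift [-0.0003  0.0027  0.0017] rows 1 per [-0.0003  0.0027  0.0017] rot [-0.35 -0.21 -0.15] at [0.6039 0.0166 0.0847] [-179.65   -0.21  -81.15]
[-0.1  0.2  0.1  0.1  0.2 -0.  -0.1]
```

>>> carry_out --plan '[{"grip":0.38,"dp":[0,0.002,0.001],"rotation":[-0.2,-0.1,0]},{"grip":0.42,"dp":[0,0,0],"rotation":[0,0,0]},{"grip":0.437,"dp":[0,0,0],"rotation":[0,0,0]},{"grip":0.437,"dp":[0,0,0],"rotation":[0,0,0]},{"grip":0.437,"dp":[0,0,0],"rotation":[0,0,0]},{"grip":0.437,"dp":[0,0,0],"rotation":[0,0,0]}]' --force 25

```text
time_s: 3.62
tool_pos: [0.6015, 0.0161, 0.0832]
tool_rot: [-179.9, -0.1, -81.2]
force: [0.2, -0.0, 0.8]
grip_width: 0.0553
```

```bash
python3 -c "
from h import *
go((.6012,.0165,.083),-81);print(env.get_obs())"
```

```text
shift [-0.0005  0.0003  0.0002] rows 1 per [-0.0005  0.0003  0.0002] rot [-0.09 -0.09 -0.16] at [0.6015 0.0161 0.0832] [-1.7991e+02 -9.0000e-02 -8.1160e+01]
{'time_s': 3.6167, 'qpos': array([ 26.78448166,  22.88404007, -37.62639652,  98.48515835,
        15.44744925,  63.78540356, -96.69929398]), 'joint_velocities': array([-0.04133772, -0.1025494 , -0.06003698, -0.09881485, -0.09106376,
       -0.06195045, -0.06041682]), 'effort': array([ 1.11559757e-01, -4.37652326e+01, -7.09506914e+00, -2.77067631e+01,
        3.49126384e-02, -7.45249889e-02, -1.49601703e-03]), 'tool_pos': array([0.60152521, 0.01606667, 0.08323146]), 'tool_rot': array([-1.79913427e+02, -9.18971494e-02, -8.11644913e+01]), 'force': array([ 0.16703313, -0.01880913,  0.81702747]), 'wrist_torque': array([ 0.04391433,  0.01164667, -0.01262778]), 'grip_width': 0.05526432739744883}
```

>>> carry_out --plan '[{"grip":0.437,"dp":[0,0,0],"rotation":[0,0,0]},{"grip":0.437,"dp":[0,0,0],"rotation":[0,0,0]},{"grip":0.437,"dp":[0,0,0],"rotation":[0,0,0]},{"grip":0.437,"dp":[0,0,0],"rotation":[0,0,0]}]'

```text
time_s: 3.95
tool_pos: [0.6013, 0.016, 0.083]
tool_rot: [-179.9, -0.1, -81.2]
force: [0.2, -0.0, -1.3]
grip_width: 0.0494
```

>>> carry_out --plan '[{"grip":0.437,"dp":[0,0,-0.006],"rotation":[0,0,0]},{"grip":0.437,"dp":[0,0,-0.012],"rotation":[0,0,0]},{"grip":0.437,"dp":[0,0,-0.015],"rotation":[0,0,0]},{"grip":0.437,"dp":[0,0,-0.02],"rotation":[0,0,0]},{"grip":0.437,"dp":[0,0,-0.02],"rotation":[0,0,0]},{"grip":0.437,"dp":[0,0,-0.02],"rotation":[0,0,0]},{"grip":0.437,"dp":[0,0,-0.01],"rotation":[0,0,0]},{"grip":0.437,"dp":[0,0,0],"rotation":[0,0,0]}]'

```text
time_s: 4.62
tool_pos: [0.6006, 0.0167, 0.1951]
tool_rot: [-179.9, -0.1, -81.1]
force: [0.6, 0.2, -1.2]
grip_width: 0.0496
```

```bash
python3 -c "
from h import *
go((.478,-.268,.19),-81)
s=env.read_camera('scene')[:,:,::-1];t=env.read_camera('top')[:,:,::-1]
cv2.imwrite('pics/s2.png',s);cv2.imwrite('pics/t2.png',t)
f=lambda im,u,v:cv2.resize(im[v-40:v+40,u-40:u+40],(400,400),interpolation=cv2.INTER_CUBIC)
cv2.imwrite('pics/c2.png',np.hstack([f(s,255,155),f(t,281,172)]))
"
```

```text
shift [0.2623 0.1652 0.0053] rows 7 per [0.0375 0.0236 0.0008] rot [-0.06 -0.07 -0.1 ] at [0.6006 0.0167 0.1951] [-1.7994e+02 -7.0000e-02 -8.1100e+01]
```

View pics/c2.png

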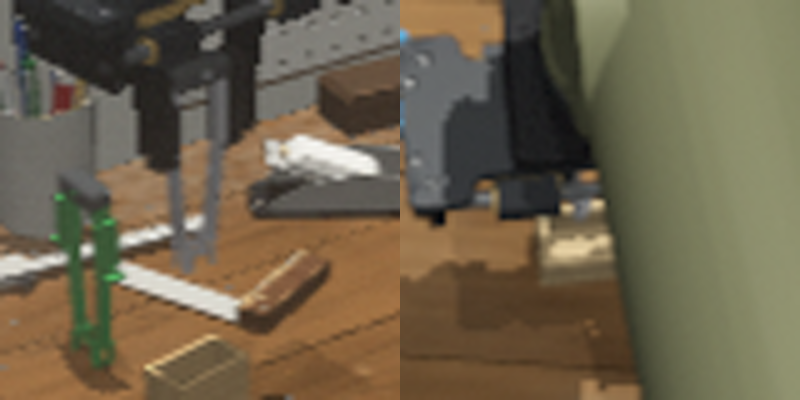

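The tongs are lifted clear and upright in the fingers (tips at crop (198,262)), and the stand is empty at crop (195,370). I now carry them to above the stud.

>>> carry_out --plan '[{"grip":0.437,"dp":[0.02,0.0125,0],"rotation":[0,0,0]},{"grip":0.437,"dp":[0.036,0.0227,0],"rotation":[0,0,0]},{"grip":0.437,"dp":[0.036,0.0227,0],"rotation":[0,0,0]},{"grip":0.437,"dp":[0.036,0.0227,0],"rotation":[0,0,0]},{"grip":0.437,"dp":[0.036,0.0227,0],"rotation":[0,0,0]},{"grip":0.437,"dp":[0.036,0.0227,0],"rotation":[0,0,0]},{"grip":0.437,"dp":[0.025,0.016,0],"rotation":[0,0,0]},{"grip":0.437,"dp":[0.012,0.008,0],"rotation":[0,0,0]}]'

```text
time_s: 5.38
tool_pos: [0.4813, -0.238, 0.1798]
tool_rot: [179.1, 0.8, -80.2]
force: [0.3, -1.1, -1.0]
grip_width: 0.049
```

```bash
python3 -c "
from h import *
go((.478,-.268,.19),-81)"
```

```text
shift [ 0.0289  0.0085 -0.0105] rows 1 per [ 0.0289  0.0085 -0.0105] rot [0.89 0.78 0.76] at [ 0.4813 -0.238   0.1798] [179.12   0.78 -80.24]
```

>>> carry_out --plan '[{"grip":0.437,"dp":[0.014,0.004,-0.008],"rotation":[0.5,0.4,0.4]},{"grip":0.437,"dp":[0.008,0.002,-0.002],"rotation":[0.2,0.2,0.2]},{"grip":0.437,"dp":[0.003,0,0],"rotation":[0,0,0]},{"grip":0.437,"dp":[0,0,0],"rotation":[0,0,0]}]'

```text
time_s: 5.72
tool_pos: [0.4751, -0.2692, 0.1861]
tool_rot: [179.5, 0.3, -81.4]
force: [0.2, 0.3, -0.7]
grip_width: 0.0489
```

```bash
python3 -c "
from h import *
go((.478,-.268,.19),-81);print(env.get_obs()['joint_velocities'].round(1))"
```

```text
shift [-0.0007 -0.003  -0.0039] rows 1 per [-0.0007 -0.003  -0.0039] rot [ 0.47  0.35 -0.37] at [ 0.4751 -0.2692  0.1861] [179.53   0.35 -81.37]
[-0.2  0.1 -0.6  0.4 -0.5 -0.  -0.3]
```

>>> carry_out --plan '[{"grip":0.437,"dp":[0,-0.002,0],"rotation":[0.4,0.3,-0.3]},{"grip":0.437,"dp":[0,0,0],"rotation":[0,0,0]},{"grip":0.437,"dp":[0,0,0],"rotation":[0,0,0]}]'

```text
time_s: 5.97
tool_pos: [0.4795, -0.2645, 0.1856]
tool_rot: [-180.0, 0.1, -80.7]
force: [0.0, -0.3, -0.7]
grip_width: 0.0493
```

```bash
python3 -c "
from h import *
go((.478,-.268,.145),-81)
s=env.read_camera('scene')[:,:,::-1];t=env.read_camera('top')[:,:,::-1]
cv2.imwrite('pics/s3.png',s);cv2.imwrite('pics/t3.png',t)
p=env.get_obs()['tool_pos']
print('tips proj',proj('scene',p-[0,0,.078]),'stud top',proj('scene',(.478,-.268,.068)),'t',proj('top',p-[0,0,.078]),proj('top',(.478,-.268,.068)))
f=lambda im,u,v:cv2.resize(im[v-25:v+25,u-25:u+25],(400,400),interpolation=cv2.INTER_CUBIC)
cv2.imwrite('pics/c3.png',np.hstack([f(s,352,165),f(t,386,226)]))
"
```

```text
shift [0.0033 0.0021 0.0406] rows 1 per [0.0033 0.0021 0.0406] rot [-0.02  0.15  0.33] at [ 0.4795 -0.2645  0.1856] [-1.7998e+02  1.4000e-01 -8.0670e+01]
tips proj (np.float64(353.85184623747375), np.float64(160.4062206809129)) stud top (np.float64(353.50762418100317), np.float64(171.62322737624618)) t (np.float64(390.41431271437096), np.float64(227.88670404211385)) (np.float64(387.22414653376245), np.float64(230.1958219541383))
```

View pics/c3.png

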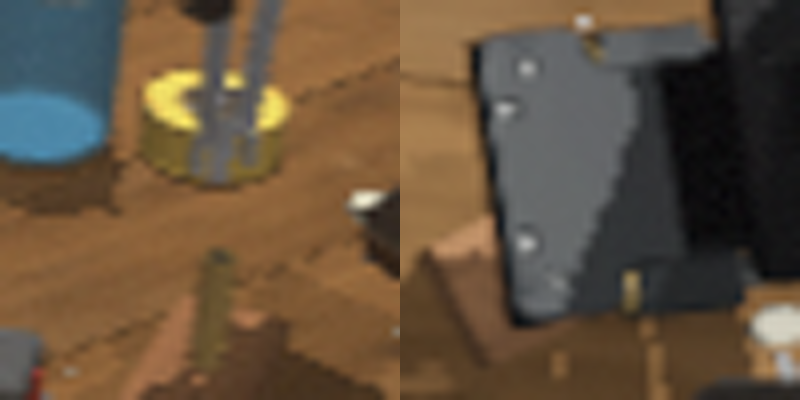

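```bash
python3 - <<'E'
from h import *
for n,P in(("s2",(.6006,.0167,.1951)),("s3",(.4795,-.2645,.1856))):
    P=np.array(P);im=cv2.imread(f"pics/{n}.png")
    u,v=map(int,np.round(proj("scene",P-[0,0,.078])))
    u0,v0,u1,v1=u-9,v-16,u+10,v+6
    c=cv2.resize(im[v0:v1,u0:u1],None,fx=8,fy=8,interpolation=cv2.INTER_LINEAR)
    h=cv2.cvtColor(c,cv2.COLOR_BGR2HSV);m=((h[...,1]<75)&(h[...,2]>50)).astype(np.uint8)*255
    for k in range(0,22):
        x=np.where(m[k*8+4])[0]
        if len(x):
            q=(x+.5)/8-.5+u0;print(n,v0+k,"min %.1f max %.1f mid %.2f"%(q.min(),q.max(),(q.min()+q.max())/2),end="; ")
    print()
    for hh in(0,.007,.014,.03): print("pred mid",hh,np.round(proj("scene",P-[0,0,.078-hh]),2))
    ax=np.array([np.cos(np.radians(99)),np.sin(np.radians(99)),0])
    for s in(-.0097,.0097,-.014,.014): print(s,np.round(proj("scene",P-[0,0,.078]+s*ax),2))
E
```

```text
s2 151 min 247.7 max 258.8 mid 253.25; s2 152 min 247.9 max 258.8 mid 253.38; s2 153 min 248.1 max 258.6 mid 253.31; s2 154 min 248.2 max 258.4 mid 253.31; s2 155 min 248.4 max 258.4 mid 253.44; s2 156 min 243.6 max 258.2 mid 250.88; s2 157 min 248.6 max 258.2 mid 253.38; s2 158 min 248.8 max 257.9 mid 253.38; s2 159 min 248.3 max 257.8 mid 253.06; s2 160 min 243.6 max 257.8 mid 250.69; s2 161 min 243.6 max 257.7 mid 250.62; s2 162 min 243.6 max 257.8 mid 250.69; s2 163 min 243.6 max 257.3 mid 250.44; s2 164 min 248.7 max 257.3 mid 253.00; s2 165 min 249.6 max 257.3 mid 253.44; s2 166 min 249.6 max 257.1 mid 253.31; s2 167 min 250.2 max 253.1 mid 251.62; s2 168 min 250.8 max 253.1 mid 251.94; s2 169 min 243.6 max 252.3 mid 247.94; s2 170 min 243.6 max 249.4 mid 246.50; s2 171 min 243.6 max 252.3 mid 247.94; s2 172 min 243.6 max 255.3 mid 249.44; 
pred mid 0 [253.31 167.25]
pred mid 0.007 [253.27 165.16]
pred mid 0.014 [253.24 163.06]
pred mid 0.03 [253.15 158.19]
-0.0097 [255.8 166.1]
0.0097 [250.79 168.41]
-0.014 [256.9  165.59]
0.014 [249.67 168.93]
s3 144 min 352.6 max 360.7 mid 3
[... 218 characters left out ...]
 max 359.4 mid 355.81; s3 151 min 351.1 max 359.1 mid 355.06; s3 152 min 350.9 max 358.9 mid 354.94; s3 153 min 350.7 max 358.3 mid 354.50; s3 154 min 351.7 max 358.3 mid 355.00; s3 155 min 351.9 max 358.3 mid 355.12; s3 156 min 351.7 max 358.3 mid 355.00; s3 157 min 350.9 max 358.6 mid 354.75; s3 158 min 350.7 max 358.3 mid 354.50; s3 159 min 350.4 max 358.3 mid 354.38; s3 160 min 350.6 max 354.8 mid 352.69; s3 161 min 350.7 max 354.8 mid 352.75; s3 162 min 352.8 max 354.7 mid 353.75; 
pred mid 0 [353.85 160.45]
pred mid 0.007 [354.13 158.42]
pred mid 0.014 [354.41 156.37]
pred mid 0.03 [355.05 151.63]
-0.0097 [355.83 159.37]
0.0097 [351.86 161.54]
-0.014 [356.7 158.9]
0.014 [350.97 162.03]
```

>>> carry_out --plan '[{"grip":0.42,"dp":[0.002,0.002,0.008],"rotation":[0,0.1,0.2]},{"grip":0.42,"dp":[0.001,0,0.01],"rotation":[0,0,0]},{"grip":0.42,"dp":[0,0,0.008],"rotation":[0,0,0]},{"grip":0.42,"dp":[0,0,0.002],"rotation":[0,0,0]},{"grip":0.42,"dp":[0,0,0],"rotation":[0,0,0]},{"grip":0.42,"dp":[0,0,0],"rotation":[0,0,0]}]'

```text
time_s: 6.57
tool_pos: [0.4777, -0.2663, 0.1535]
tool_rot: [179.9, 0.1, -80.7]
force: [1.1, 0.1, -1.2]
grip_width: 0.0504
```

```bash
python3 -c "
from h import *
go((.4772,-.268,.133),-81);print(env.get_obs()['joint_velocities'].round(1))"
```

```text
shift [0.0016 0.0007 0.0205] rows 1 per [0.0016 0.0007 0.0205] rot [0.07 0.12 0.26] at [ 0.4777 -0.2663  0.1535] [ 1.7993e+02  1.2000e-01 -8.0740e+01]
[ 0.1  0.5 -0.   0.5  0.1 -0.2 -0. ]
```

>>> carry_out --plan '[{"grip":0.42,"dp":[0.001,0.0005,0.004],"rotation":[0,0,0]},{"grip":0.42,"dp":[0.0005,0,0.004],"rotation":[0,0,0]},{"grip":0.42,"dp":[0,0,0.003],"rotation":[0,0,0]},{"grip":0.42,"dp":[0,0,0.0],"rotation":[0,0,0]}]'

```text
time_s: 6.9
tool_pos: [0.4776, -0.2684, 0.1418]
tool_rot: [180.0, 0.1, -80.8]
force: [-0.3, 0.7, -1.7]
grip_width: 0.0511
```

```bash
python3 -c "
from h import *
go((.4772,-.268,.133),-81);print(env.get_obs()['joint_velocities'].round(1),env.get_obs()['wrist_torque'])"
```

```text
shift [-0.0005  0.0003  0.0088] rows 1 per [-0.0005  0.0003  0.0088] rot [0.04 0.09 0.24] at [ 0.4776 -0.2684  0.1418] [ 1.7996e+02  9.0000e-02 -8.0760e+01]
[-0.  -0.  -0.  -0.4  0.1  0.1  0. ] [ 0.00905905  0.03895251 -0.01173499]
```

>>> carry_out --plan '[{"grip":0.42,"dp":[0,0,0.003],"rotation":[0,0,0]},{"grip":0.42,"dp":[0,0,0.003],"rotation":[0,0,0]},{"grip":0.42,"dp":[0,0,0.0015],"rotation":[0,0,0]},{"grip":0.42,"dp":[0,0,0.0],"rotation":[0,0,0]}]'

```text
time_s: 7.23
tool_pos: [0.4778, -0.2686, 0.1337]
tool_rot: [180.0, 0.1, -80.8]
force: [0.1, -0.9, -0.9]
grip_width: 0.0507
```

```bash
python3 - <<'E'
from h import *
go((.4772,-.268,.133),-81);print(env.get_obs()['wrist_torque'])
s=env.read_camera('scene')[:,:,::-1]
cv2.imwrite('pics/c4.png',cv2.resize(s[145:205,320:385],(650,600),interpolation=cv2.INTER_CUBIC))
E
```

```text
shift [-0.0007  0.0005  0.0007] rows 1 per [-0.0007  0.0005  0.0007] rot [0.01 0.07 0.23] at [ 0.4778 -0.2686  0.1337] [ 1.7999e+02  7.0000e-02 -8.0770e+01]
[ 0.06689559 -0.00846533 -0.01204975]
```

View pics/c4.png

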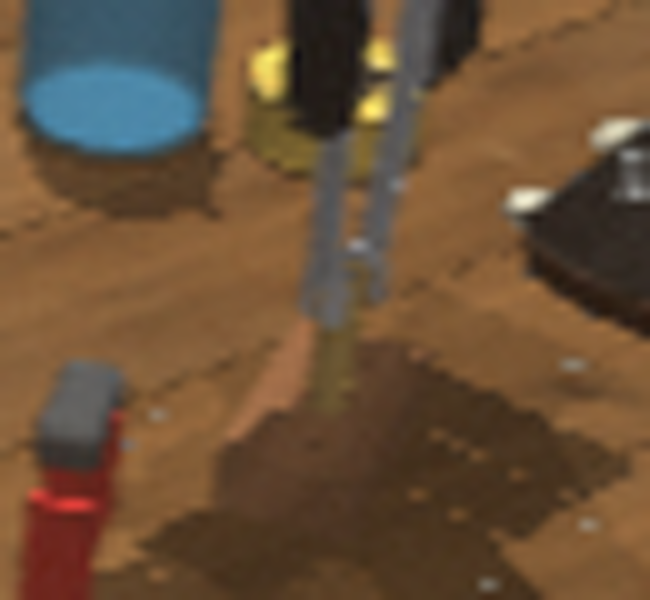

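The jaws straddle the stud's top (jaw tips at crop (325,318) and (375,295), stud body at (335,350)). I ease down to find the roof, then close on the stud.

>>> carry_out --plan '[{"grip":0.42,"dp":[0,0,0.0015],"rotation":[0,0,0]},{"grip":0.42,"dp":[0,0,0.001],"rotation":[0,0,0]},{"grip":0.42,"dp":[0,0,0.0],"rotation":[0,0,0]}]'

```text
time_s: 7.53
tool_pos: [0.4785, -0.269, 0.132]
tool_rot: [-179.9, -0.0, -80.8]
force: [-0.2, -0.1, 0.3]
grip_width: 0.0508
```

>>> carry_out --plan '[{"grip":0.45,"dp":[0,0,0],"rotation":[0,0,0]},{"grip":0.48,"dp":[0,0,0],"rotation":[0,0,0]},{"grip":0.52,"dp":[0,0,0],"rotation":[0,0,0]},{"grip":0.55,"dp":[0,0,0],"rotation":[0,0,0]},{"grip":0.6,"dp":[0,0,0],"rotation":[0,0,0]},{"grip":0.6,"dp":[0,0,0],"rotation":[0,0,0]},{"grip":0.6,"dp":[0,0,0],"rotation":[0,0,0]}]' --force 28

```text
time_s: 8.12
tool_pos: [0.4783, -0.2691, 0.1321]
tool_rot: [-179.9, -0.0, -80.8]
force: [-1.0, 0.3, -0.8]
grip_width: 0.0456
```

>>> carry_out --plan '[{"grip":0.6,"dp":[0,0,-0.004],"rotation":[0,0,0]},{"grip":0.6,"dp":[0,0,-0.008],"rotation":[0,0,0]},{"grip":0.6,"dp":[0,0,-0.012],"rotation":[0,0,0]},{"grip":0.6,"dp":[0,0,-0.015],"rotation":[0,0,0]},{"grip":0.6,"dp":[0,0,-0.015],"rotation":[0,0,0]},{"grip":0.6,"dp":[0,0,-0.012],"rotation":[0,0,0]},{"grip":0.6,"dp":[0,0,-0.006],"rotation":[0,0,0]},{"grip":0.6,"dp":[0,0,0],"rotation":[0,0,0]}]'

```text
time_s: 8.78
tool_pos: [0.4785, -0.2685, 0.2122]
tool_rot: [-179.9, -0.0, -80.7]
force: [0.6, 0.6, -1.0]
grip_width: 0.0458
```

```bash
python3 - <<'E'
from h import *
go((.5175,.2425,.208),-81)
s=env.read_camera('scene')[:,:,::-1];cv2.imwrite('pics/s5.png',s)
cv2.imwrite('pics/c5.png',cv2.resize(s[120:200,320:400],(600,600),interpolation=cv2.INTER_CUBIC))
E
```

```text
shift [-0.498  -0.1208  0.0041] rows 13 per [-0.0383 -0.0093  0.0003] rot [-0.11 -0.04  0.27] at [ 0.4785 -0.2685  0.2122] [-1.7989e+02 -4.0000e-02 -8.0730e+01]
```

View pics/c5.png

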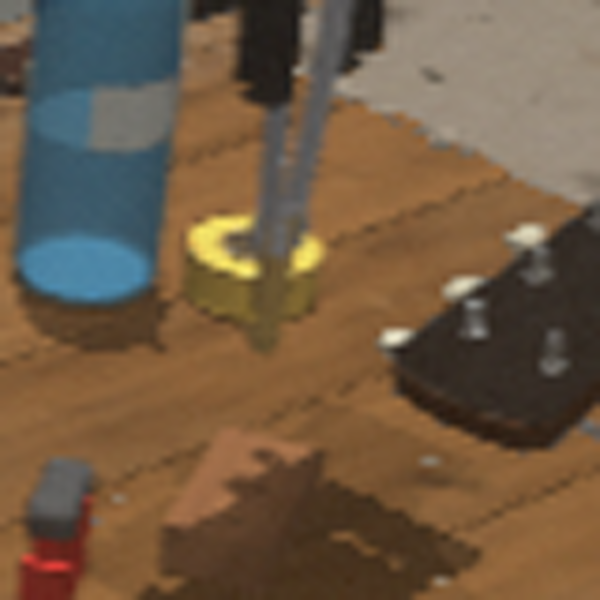

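The stud hangs upright in the tongs, clear of the tray, with its foot at crop (263,347). I now carry it to the holder.

>>> carry_out --plan '[{"grip":0.6,"dp":[-0.015,-0.004,0],"rotation":[0,0,0]},{"grip":0.6,"dp":[-0.03,-0.0073,0],"rotation":[0,0,0]},{"grip":0.6,"dp":[-0.036,-0.0088,0],"rotation":[0,0,0]},{"grip":0.6,"dp":[-0.036,-0.0088,0],"rotation":[0,0,0]},{"grip":0.6,"dp":[-0.036,-0.0088,0],"rotation":[0,0,0]},{"grip":0.6,"dp":[-0.036,-0.0088,0],"rotation":[0,0,0]},{"grip":0.6,"dp":[-0.036,-0.0088,0],"rotation":[0,0,0]},{"grip":0.6,"dp":[-0.036,-0.0088,0],"rotation":[0,0,0]}]'

```text
time_s: 9.5
tool_pos: [0.4958, 0.0051, 0.2053]
tool_rot: [179.6, 0.1, -81.8]
force: [1.0, -0.9, -1.1]
grip_width: 0.0459
```

```bash
python3 -c "
from h import *
go((.5175,.2425,.208),-81)"
```

```text
shift [-0.2318 -0.0554 -0.0029] rows 6 per [-0.0386 -0.0092 -0.0005] rot [ 0.42  0.06 -0.78] at [0.4958 0.0051 0.2053] [ 1.7958e+02  6.0000e-02 -8.1780e+01]
```

>>> carry_out --plan '[{"grip":0.6,"dp":[-0.036,-0.0088,-0.001],"rotation":[0.1,0,-0.2]},{"grip":0.6,"dp":[-0.036,-0.0088,-0.001],"rotation":[0.1,0,-0.2]},{"grip":0.6,"dp":[-0.036,-0.0088,-0.001],"rotation":[0.1,0,-0.2]},{"grip":0.6,"dp":[-0.034,-0.008,0],"rotation":[0,0,0]},{"grip":0.6,"dp":[-0.026,-0.006,0],"rotation":[0,0,0]},{"grip":0.6,"dp":[-0.016,-0.004,0],"rotation":[0,0,0]},{"grip":0.6,"dp":[-0.008,-0.002,0],"rotation":[0,0,0]},{"grip":0.6,"dp":[0,0,0],"rotation":[0,0,0]}]'

```text
time_s: 10.17
tool_pos: [0.4994, 0.2296, 0.2037]
tool_rot: [179.4, 0.4, -79.9]
force: [-0.7, 0.5, -1.4]
grip_width: 0.046
```

```bash
python3 -c "
from h import *
go((.5175,.2425,.208),-81);print(env.get_obs()['joint_velocities'].round(1),env.get_obs()['qpos'].round(0))"
```

```text
shift [-0.0095 -0.02   -0.0045] rows 1 per [-0.0095 -0.02   -0.0045] rot [0.61 0.4  1.08] at [0.4994 0.2296 0.2037] [179.39   0.4  -79.92]
[-1.  -0.   0.1  1.1  0.   0.6  0.4] [  19.   13.  -53.   97.   10.   76. -115.]
```

>>> carry_out --plan '[{"grip":0.6,"dp":[-0.005,-0.01,-0.003],"rotation":[0.4,0.3,0.6]},{"grip":0.6,"dp":[-0.003,-0.006,0],"rotation":[0.1,0,0.3]},{"grip":0.6,"dp":[-0.001,-0.002,0],"rotation":[0,0,0]},{"grip":0.6,"dp":[0,0,0],"rotation":[0,0,0]},{"grip":0.6,"dp":[0,0,0],"rotation":[0,0,0]}]'

```text
time_s: 10.58
tool_pos: [0.5146, 0.2371, 0.204]
tool_rot: [179.6, -0.2, -81.0]
force: [0.3, 0.4, -1.0]
grip_width: 0.0461
```

```bash
python3 -c "
from h import *
go((.5175,.2425,.208),-81);print(env.get_obs()['joint_velocities'].round(1),env.get_obs()['qpos'].round(0))"
```

```text
shift [-0.0049 -0.0037 -0.004 ] rows 1 per [-0.0049 -0.0037 -0.004 ] rot [ 0.45 -0.18 -0.02] at [0.5146 0.2371 0.204 ] [179.55  -0.18 -81.02]
[0.8 0.2 0.3 0.4 0.1 0.1 0.2] [  17.   15.  -52.   95.   12.   76. -118.]
```

>>> carry_out --plan '[{"grip":0.6,"dp":[-0.003,-0.002,0.002],"rotation":[0.3,-0.1,0]},{"grip":0.6,"dp":[-0.001,-0.001,0.003],"rotation":[0.1,0,0]},{"grip":0.6,"dp":[0,0,0.003],"rotation":[0,0,0]},{"grip":0.6,"dp":[0,0,0],"rotation":[0,0,0]},{"grip":0.6,"dp":[0,0,0],"rotation":[0,0,0]}]'

```text
time_s: 11.0
tool_pos: [0.5173, 0.2381, 0.1945]
tool_rot: [179.9, -0.2, -81.3]
force: [0.5, 1.0, -1.8]
grip_width: 0.0458
```

```bash
python3 - <<'E'
from h import *
go((.5175,.2425,.18),-81)
s=env.read_camera('scene')[:,:,::-1];t=env.read_camera('top')[:,:,::-1];cv2.imwrite('pics/s6.png',s)
p=env.get_obs()['tool_pos'];print("foot pred scene",proj('scene',p-[0,0,.124]),"mouth",proj('scene',(.5175,.2425,.056)),p)
f=lambda im,u,v:cv2.resize(im[v-25:v+25,u-25:u+25],(400,400),interpolation=cv2.INTER_CUBIC)
cv2.imwrite('pics/c6.png',np.hstack([f(s,200,222),f(t,193,203)]))
E
```

```text
shift [-0.0043 -0.0009  0.0145] rows 1 per [-0.0043 -0.0009  0.0145] rot [ 0.09 -0.2  -0.28] at [0.5173 0.2381 0.1945] [179.91  -0.2  -81.28]
foot pred scene (np.float64(198.53177565479075), np.float64(220.69819287381102)) mouth (np.float64(197.51038223635587), np.float64(225.66683897469846)) [0.5172582  0.23826185 0.19461541]
```

View pics/c6.png

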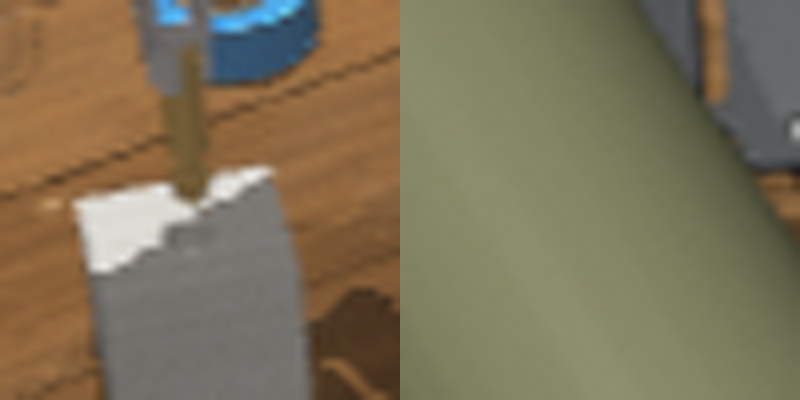

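The foot is just above the mouth (foot at crop (190,200), bore at (187,235)), and it lies within 0.3 px of the kinematic prediction. I shift about 4 mm sideways and descend gently.

>>> carry_out --plan '[{"grip":0.6,"dp":[-0.003,-0.0007,0],"rotation":[0,-0.1,-0.2]},{"grip":0.6,"dp":[-0.001,0,0],"rotation":[0,0,0]},{"grip":0.6,"dp":[0,0,0.002],"rotation":[0,0,0]},{"grip":0.6,"dp":[0,0,0.003],"rotation":[0,0,0]},{"grip":0.6,"dp":[0,0,0.001],"rotation":[0,0,0]},{"grip":0.6,"dp":[0,0,0],"rotation":[0,0,0]}]'

```text
time_s: 11.6
tool_pos: [0.5174, 0.2433, 0.1885]
tool_rot: [180.0, -0.1, -81.0]
force: [0.1, -0.2, -1.4]
grip_width: 0.0458
```

```bash
python3 -c "
from h import *
go((.5175,.2425,.18),-81);print(env.get_obs()['joint_velocities'].round(1),env.get_obs()['force'].round(2))"
```

```text
shift [0.0008 0.0001 0.0085] rows 1 per [0.0008 0.0001 0.0085] rot [ 0.03 -0.06 -0.02] at [0.5174 0.2433 0.1885] [ 1.7997e+02 -6.0000e-02 -8.1020e+01]
[-0.   0.2  0.   0.1  0.1 -0.   0.1] [ 0.13 -0.2  -1.39]
```

>>> carry_out --plan '[{"grip":0.6,"dp":[0.0007,0,0.002],"rotation":[0,0,0]},{"grip":0.6,"dp":[0,0,0.003],"rotation":[0,0,0]},{"grip":0.6,"dp":[0,0,0.002],"rotation":[0,0,0]},{"grip":0.6,"dp":[0,0,0.001],"rotation":[0,0,0]},{"grip":0.6,"dp":[0,0,0],"rotation":[0,0,0]}]'

```text
time_s: 12.02
tool_pos: [0.5174, 0.2422, 0.1793]
tool_rot: [179.9, -0.1, -81.0]
force: [0.5, 1.0, -1.6]
grip_width: 0.0458
```

>>> carry_out --plan '[{"grip":0.6,"dp":[0,0,0.0015],"rotation":[0,0,0]},{"grip":0.6,"dp":[0,0,0.0015],"rotation":[0,0,0]},{"grip":0.6,"dp":[0,0,0.001],"rotation":[0,0,0]},{"grip":0.6,"dp":[0,0,0],"rotation":[0,0,0]}]'

```text
time_s: 12.35
tool_pos: [0.5175, 0.2422, 0.1749]
tool_rot: [179.9, -0.1, -81.0]
force: [0.0, -0.4, -0.8]
grip_width: 0.0458
```

>>> carry_out --plan '[{"grip":0.6,"dp":[0,0,0.0015],"rotation":[0,0,0]},{"grip":0.6,"dp":[0,0,0.0015],"rotation":[0,0,0]},{"grip":0.6,"dp":[0,0,0.001],"rotation":[0,0,0]},{"grip":0.6,"dp":[0,0,0],"rotation":[0,0,0]}]'

```text
time_s: 12.68
tool_pos: [0.5179, 0.2419, 0.1707]
tool_rot: [180.0, -0.1, -81.1]
force: [-0.2, -0.3, -1.5]
grip_width: 0.0459
```

```bash
python3 -c "
from h import *
go((.5175,.2425,.17),-81);print(env.get_obs()['wrist_torque'].round(3),env.get_obs()['force'].round(2))"
```

```text
shift [-0.0007  0.0003  0.0007] rows 1 per [-0.0007  0.0003  0.0007] rot [ 0.02 -0.11 -0.05] at [0.5179 0.2419 0.1707] [ 1.7998e+02 -1.1000e-01 -8.1050e+01]
[ 0.035 -0.05  -0.027] [-0.19 -0.28 -1.53]
```

>>> carry_out --plan '[{"grip":0.6,"dp":[-0.0005,0.0002,0.0015],"rotation":[0,0,0]},{"grip":0.6,"dp":[0,0,0.001],"rotation":[0,0,0]},{"grip":0.6,"dp":[0,0,0.001],"rotation":[0,0,0]},{"grip":0.6,"dp":[0,0,0],"rotation":[0,0,0]}]'

```text
time_s: 13.02
tool_pos: [0.5178, 0.2421, 0.1669]
tool_rot: [180.0, -0.1, -81.1]
force: [0.4, -1.1, -2.0]
grip_width: 0.046
```

>>> carry_out --plan '[{"grip":0.6,"dp":[0,0,0.001],"rotation":[0,0,0]},{"grip":0.6,"dp":[0,0,0.001],"rotation":[0,0,0]},{"grip":0.6,"dp":[0,0,0.0005],"rotation":[0,0,0]},{"grip":0.6,"dp":[0,0,0],"rotation":[0,0,0]}]'

```text
time_s: 13.35
tool_pos: [0.5185, 0.2422, 0.1651]
tool_rot: [-179.9, -0.1, -81.1]
force: [-0.3, -1.2, -0.8]
grip_width: 0.0456
```

>>> carry_out --plan '[{"grip":0.6,"dp":[0,0.0005,0.001],"rotation":[0,0,0]},{"grip":0.6,"dp":[0,0,0.001],"rotation":[0,0,0]},{"grip":0.6,"dp":[0,0,0.001],"rotation":[0,0,0]},{"grip":0.6,"dp":[0,0,0],"rotation":[0,0,0]}]'

```text
time_s: 13.68
tool_pos: [0.5186, 0.2423, 0.1631]
tool_rot: [-179.8, -0.2, -81.1]
force: [-1.0, -0.3, 0.4]
grip_width: 0.0458
```

>>> carry_out --plan '[{"grip":0.6,"dp":[0,0,0.0008],"rotation":[0,0,0]},{"grip":0.6,"dp":[0,0,0.0008],"rotation":[0,0,0]},{"grip":0.6,"dp":[0,0,0.0005],"rotation":[0,0,0]},{"grip":0.6,"dp":[0,0,0],"rotation":[0,0,0]}]'

```text
time_s: 14.02
tool_pos: [0.5188, 0.2423, 0.1613]
tool_rot: [-179.8, -0.2, -81.1]
force: [-0.9, -0.9, -0.2]
grip_width: 0.0458
```

```bash
python3 -c "
from h import *
go((.5175,.2425,.16),-81);print(env.get_obs()['wrist_torque'].round(3),env.get_obs()['force'].round(2))"
```

```text
shift [-0.0004  0.0012  0.0013] rows 1 per [-0.0004  0.0012  0.0013] rot [-0.22 -0.16 -0.09] at [0.5188 0.2423 0.1613] [-1.7978e+02 -1.6000e-01 -8.1090e+01]
[-0.255  0.028 -0.006] [-0.86 -0.85 -0.16]
```

>>> carry_out --plan '[{"grip":0.6,"dp":[0,0.001,0],"rotation":[-0.2,-0.1,0]},{"grip":0.6,"dp":[0,0.0005,0.001],"rotation":[0,0,0]},{"grip":0.6,"dp":[0,0,0.001],"rotation":[0,0,0]},{"grip":0.6,"dp":[0,0,0.0007],"rotation":[0,0,0]},{"grip":0.6,"dp":[0,0,0],"rotation":[0,0,0]}]'

```text
time_s: 14.43
tool_pos: [0.5175, 0.242, 0.1576]
tool_rot: [-180.0, -0.0, -81.1]
force: [0.2, 0.2, 0.4]
grip_width: 0.0456
```

```bash
python3 -c "
from h import *
go((.5175,.2425,.16),-81);print(env.get_obs()['wrist_torque'].round(3),env.get_obs()['force'].round(2))"
```

```text
shift [-0.0005 -0.0001 -0.0024] rows 1 per [-0.0005 -0.0001 -0.0024] rot [-0.02 -0.03 -0.1 ] at [0.5175 0.242  0.1576] [-1.7998e+02 -3.0000e-02 -8.1100e+01]
[-0.167 -0.088 -0.016] [0.22 0.24 0.37]
```

>>> carry_out --plan '[{"grip":0.6,"dp":[0,0,0.0008],"rotation":[0,0,0]},{"grip":0.6,"dp":[0,0,0.0008],"rotation":[0,0,0]},{"grip":0.6,"dp":[0,0,0.0005],"rotation":[0,0,0]},{"grip":0.6,"dp":[0,0,0],"rotation":[0,0,0]}]'

```text
time_s: 14.77
tool_pos: [0.5178, 0.242, 0.1556]
tool_rot: [-179.9, -0.0, -81.1]
force: [-0.3, 0.3, 0.8]
grip_width: 0.046
```

>>> carry_out --plan '[{"grip":0.6,"dp":[0,0,0.0008],"rotation":[0,0,0]},{"grip":0.6,"dp":[0,0,0.0008],"rotation":[0,0,0]},{"grip":0.6,"dp":[0,0,0.0005],"rotation":[0,0,0]},{"grip":0.6,"dp":[0,0,0],"rotation":[0,0,0]}]'

```text
time_s: 15.1
tool_pos: [0.5178, 0.2421, 0.1536]
tool_rot: [-179.9, -0.0, -81.1]
force: [-0.0, 0.5, 1.5]
grip_width: 0.0462
```

```bash
python3 -c "
from h import *
go((.5175,.2425,.155),-81);print(env.get_obs()['wrist_torque'].round(3),env.get_obs()['force'].round(2))"
```

```text
shift [-0.0005  0.0003 -0.0014] rows 1 per [-0.0005  0.0003 -0.0014] rot [-0.08 -0.04 -0.1 ] at [0.5178 0.2421 0.1536] [-1.7992e+02 -4.0000e-02 -8.1100e+01]
[-0.194  0.017  0.046] [-0.03  0.52  1.48]
```

>>> carry_out --plan '[{"grip":0.6,"dp":[0,0,0.0008],"rotation":[0,0,0]},{"grip":0.6,"dp":[0,0,0.0008],"rotation":[0,0,0]},{"grip":0.6,"dp":[0,0,0.0005],"rotation":[0,0,0]},{"grip":0.6,"dp":[0,0,0],"rotation":[0,0,0]}]'

```text
time_s: 15.43
tool_pos: [0.5184, 0.2422, 0.1522]
tool_rot: [-179.8, -0.0, -81.1]
force: [-0.3, -0.8, 1.0]
grip_width: 0.0455
```

>>> carry_out --plan '[{"grip":0.6,"dp":[0,0.0007,0.0008],"rotation":[-0.1,0,0]},{"grip":0.6,"dp":[0,0,0.0008],"rotation":[0,0,0]},{"grip":0.6,"dp":[0,0,0.0006],"rotation":[0,0,0]},{"grip":0.6,"dp":[0,0,0],"rotation":[0,0,0]}]'

```text
time_s: 15.77
tool_pos: [0.5189, 0.2423, 0.1522]
tool_rot: [-179.8, -0.1, -81.1]
force: [-0.3, 0.2, 0.4]
grip_width: 0.0455
```

```bash
python3 -c "
from h import *
go((.5175,.2425,.155),-81);print(env.get_obs()['wrist_torque'].round(3),env.get_obs()['force'].round(2))"
```

```text
shift [-0.0004  0.0014 -0.0028] rows 1 per [-0.0004  0.0014 -0.0028] rot [-0.22 -0.08 -0.12] at [0.5189 0.2423 0.1522] [-1.7978e+02 -8.0000e-02 -8.1120e+01]
[-0.296  0.111 -0.004] [-0.29  0.23  0.36]
```

>>> carry_out --plan '[{"grip":0.6,"dp":[0,0.0012,0],"rotation":[-0.2,-0.1,0]},{"grip":0.6,"dp":[0,0.0005,0.001],"rotation":[0,0,0]},{"grip":0.6,"dp":[0,0,0.0015],"rotation":[0,0,0]},{"grip":0.6,"dp":[0,0,0.0015],"rotation":[0,0,0]}]'

```text
time_s: 16.1
tool_pos: [0.5197, 0.2425, 0.1518]
tool_rot: [-179.6, 0.0, -81.1]
force: [-2.2, -1.7, 11.3]
grip_width: 0.0459
```

```bash
python3 -c "
from h import *
go((.5175,.2425,.155),-81);print(env.get_obs()['wrist_torque'].round(3),env.get_obs()['force'].round(2),env.get_obs()['joint_velocities'].round(2))"
```

```text
shift [-0.0004  0.0022 -0.0032] rows 1 per [-0.0004  0.0022 -0.0032] rot [-0.35  0.   -0.15] at [0.5197 0.2425 0.1518] [-179.65    0.    -81.15]
[-0.699  0.442  0.003] [-2.25 -1.74 11.28] [-0.46  0.25  0.4  -0.17  0.93 -1.06 -0.51]
```

>>> carry_out --plan '[{"grip":0.6,"dp":[0,0,-0.0003],"rotation":[0,0,0]},{"grip":0.6,"dp":[0,0.001,0],"rotation":[-0.3,0,0]},{"grip":0.6,"dp":[0,0.001,0],"rotation":[-0.1,0,0]},{"grip":0.6,"dp":[0,0,0],"rotation":[0,0,0]}]'

```text
time_s: 16.43
tool_pos: [0.5175, 0.2421, 0.1521]
tool_rot: [179.9, 0.0, -81.2]
force: [0.8, -0.5, 3.0]
grip_width: 0.0456
```

```bash
python3 -c "
from h import *
go((.5175,.2425,.155),-81);print(env.get_obs()['wrist_torque'].round(3),env.get_obs()['force'].round(2),env.get_obs()['joint_velocities'].round(2))"
```

```text
shift [-0.0004 -0.     -0.0029] rows 1 per [-0.0004 -0.     -0.0029] rot [ 0.08  0.01 -0.16] at [0.5175 0.2421 0.1521] [ 1.7992e+02  1.0000e-02 -8.1160e+01]
[-0.349 -0.149  0.01 ] [ 0.84 -0.48  3.01] [-0.    0.22  0.11 -0.24  0.1  -0.32  0.03]
```

>>> carry_out --plan '[{"grip":0.6,"dp":[0,0,-0.0005],"rotation":[0,0,0]},{"grip":0.6,"dp":[0,0,-0.0005],"rotation":[0,0,0]}]'

```text
time_s: 16.6
tool_pos: [0.5175, 0.242, 0.1526]
tool_rot: [179.9, 0.0, -81.2]
force: [0.3, 0.3, 1.1]
grip_width: 0.0455
```

```bash
python3 -c "
from h import *
go((.5175,.2425,.155),-81);print(env.get_obs()['wrist_torque'].round(3),env.get_obs()['force'].round(2),env.get_obs()['joint_velocities'].round(2))"
```

```text
shift [-0.0005 -0.0001 -0.0024] rows 1 per [-0.0005 -0.0001 -0.0024] rot [ 0.11  0.02 -0.16] at [0.5175 0.242  0.1526] [ 1.7989e+02  2.0000e-02 -8.1160e+01]
[-0.239 -0.194  0.016] [0.31 0.35 1.1 ] [ 0.13 -0.08 -0.06 -0.26 -0.39  0.39  0.23]
```

>>> carry_out --plan '[{"grip":0.6,"dp":[0,0,-0.0006],"rotation":[0,0,0]},{"grip":0.6,"dp":[0,0,-0.0006],"rotation":[0,0,0]}]'

```text
time_s: 16.77
tool_pos: [0.5173, 0.2419, 0.1533]
tool_rot: [179.9, 0.0, -81.2]
force: [1.1, -0.6, 0.8]
grip_width: 0.0459
```

>>> carry_out --plan '[{"grip":0.6,"dp":[0,0,-0.0006],"rotation":[0,0,0]},{"grip":0.6,"dp":[0,0,-0.0006],"rotation":[0,0,0]},{"grip":0.6,"dp":[0,0,-0.0004],"rotation":[0,0,0]}]'

```text
time_s: 17.02
tool_pos: [0.5168, 0.2417, 0.1539]
tool_rot: [179.8, 0.0, -81.2]
force: [0.9, -0.3, -1.9]
grip_width: 0.0456
```

```bash
python3 -c "
from h import *
go((.5175,.2425,.155),-81);print(env.get_obs()['wrist_torque'].round(3),env.get_obs()['force'].round(2),env.get_obs()['joint_velocities'].round(2))"
```

```text
shift [-0.0006 -0.0008 -0.0011] rows 1 per [-0.0006 -0.0008 -0.0011] rot [ 0.22  0.05 -0.15] at [0.5168 0.2417 0.1539] [ 1.7978e+02  5.0000e-02 -8.1150e+01]
[-0.099 -0.34   0.   ] [ 0.95 -0.27 -1.91] [ 0.19  0.   -0.24 -0.01 -0.21  0.36  0.22]
```

>>> carry_out --plan '[{"grip":0.6,"dp":[0,0,-0.0007],"rotation":[0,0,0]},{"grip":0.6,"dp":[0,0,-0.0007],"rotation":[0,0,0]}]'

```text
time_s: 17.18
tool_pos: [0.5162, 0.2416, 0.154]
tool_rot: [179.7, 0.1, -81.1]
force: [1.2, 0.3, -5.0]
grip_width: 0.0457
```

The stud resists a 5 N pull without moving, and it had stopped hard about 1.5 mm deeper, so the catch has snapped. I unload the tongs and open them.

>>> carry_out --plan '[{"grip":0.6,"dp":[0,-0.0008,0.0004],"rotation":[0.2,0,0]},{"grip":0.6,"dp":[0,-0.0003,0],"rotation":[0.1,0,0]},{"grip":0.55,"dp":[0,0,0],"rotation":[0,0,0]},{"grip":0.5,"dp":[0,0,0],"rotation":[0,0,0]},{"grip":0.46,"dp":[0,0,0],"rotation":[0,0,0]},{"grip":0.42,"dp":[0,0,0],"rotation":[0,0,0]},{"grip":0.42,"dp":[0,0,0],"rotation":[0,0,0]}]'

```text
time_s: 17.77
tool_pos: [0.5164, 0.2422, 0.1539]
tool_rot: [179.9, 0.1, -81.1]
force: [-0.2, -0.0, -0.7]
grip_width: 0.0494
```

```bash
python3 -c "
from h import *
go((.5175,.2425,.155),-81);print(env.get_obs()['wrist_torque'].round(3),env.get_obs()['force'].round(2))"
```

```text
shift [-0.0001 -0.0011 -0.0011] rows 1 per [-0.0001 -0.0011 -0.0011] rot [ 0.07  0.09 -0.12] at [0.5164 0.2422 0.1539] [ 1.7993e+02  9.0000e-02 -8.1120e+01]
[-0.013  0.016  0.015] [-0.21 -0.04 -0.73]
```

>>> carry_out --plan '[{"grip":0.42,"dp":[0,0,0],"rotation":[0,0,0]},{"grip":0.42,"dp":[0,0,-0.002],"rotation":[0,0,0]},{"grip":0.42,"dp":[0,0,-0.003],"rotation":[0,0,0]},{"grip":0.42,"dp":[0,0,-0.006],"rotation":[0,0,0]},{"grip":0.42,"dp":[0,0,-0.008],"rotation":[0,0,0]},{"grip":0.42,"dp":[0,0,-0.008],"rotation":[0,0,0]},{"grip":0.42,"dp":[0,0,-0.006],"rotation":[0,0,0]},{"grip":0.42,"dp":[0,0,0],"rotation":[0,0,0]}]'

```text
time_s: 18.43
tool_pos: [0.5161, 0.2432, 0.1911]
tool_rot: [179.9, 0.2, -81.1]
force: [0.8, 0.3, -0.9]
grip_width: 0.0508
```

```bash
python3 - <<'E'
from h import *
go((.6012,.0165,.195),-81)
s=env.read_camera('scene')[:,:,::-1];cv2.imwrite('pics/s7.png',s)
print("stud top pred",proj('scene',(.5175,.2425,.0298+.06)))
f=lambda im,u,v:cv2.resize(im[v-30:v+30,u-30:u+30],(600,600),interpolation=cv2.INTER_CUBIC)
cv2.imwrite('pics/c7.png',f(s,200,210))
E
```

```text
shift [ 0.2371 -0.0489 -0.0046] rows 6 per [ 0.0395 -0.0081 -0.0008] rot [ 0.07  0.15 -0.07] at [0.5161 0.2432 0.1911] [ 1.7993e+02  1.5000e-01 -8.1070e+01]
stud top pred (np.float64(196.33356349451537), np.float64(215.25743088342446))
```

View pics/c7.png

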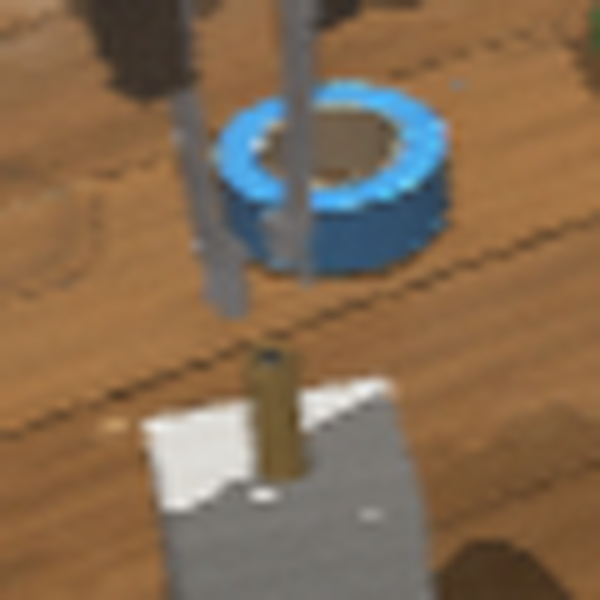

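The stud stands upright in the block with its top at crop (270,357), about where predicted, and the tongs are open and clear. I now return them to the stand.

>>> carry_out --plan '[{"grip":0.43,"dp":[0.018,-0.004,-0.001],"rotation":[0,0,0]},{"grip":0.437,"dp":[0.035,-0.007,-0.001],"rotation":[0,0,0]},{"grip":0.437,"dp":[0.036,-0.0075,-0.001],"rotation":[0,0,0]},{"grip":0.437,"dp":[0.036,-0.0075,0],"rotation":[0,0,0]},{"grip":0.437,"dp":[0.036,-0.0075,0],"rotation":[0,0,0]},{"grip":0.437,"dp":[0.03,-0.0065,0],"rotation":[0,0,0]},{"grip":0.437,"dp":[0.018,-0.004,0],"rotation":[0,0,0]},{"grip":0.437,"dp":[0.008,-0.002,0],"rotation":[0,0,0]}]'

```text
time_s: 19.15
tool_pos: [0.5968, 0.0327, 0.1927]
tool_rot: [180.0, 0.2, -80.4]
force: [0.8, -0.0, -2.3]
grip_width: 0.0491
```

```bash
python3 -c "
from h import *
go((.6012,.0165,.19),-81)"
```

```text
shift [ 0.0167 -0.0016  0.0026] rows 1 per [ 0.0167 -0.0016  0.0026] rot [0.04 0.22 0.59] at [0.5968 0.0327 0.1927] [179.96   0.22 -80.41]
```

>>> carry_out --plan '[{"grip":0.437,"dp":[0.009,-0.001,0],"rotation":[0,0.2,0.4]},{"grip":0.437,"dp":[0.005,0,0],"rotation":[0,0,0.1]},{"grip":0.437,"dp":[0.002,0,0],"rotation":[0,0,0]},{"grip":0.437,"dp":[0,0,0],"rotation":[0,0,0]},{"grip":0.437,"dp":[0,0,0],"rotation":[0,0,0]}]'

```text
time_s: 19.57
tool_pos: [0.5998, 0.0175, 0.1917]
tool_rot: [179.9, 0.1, -80.9]
force: [0.2, 0.2, -1.7]
grip_width: 0.049
```

```bash
python3 -c "
from h import *
go((.6012,.0165,.083),-81);print(env.get_obs()['joint_velocities'].round(1))"
```

```text
shift [ 0.0014 -0.0015  0.1087] rows 3 per [ 0.0005 -0.0005  0.0362] rot [0.15 0.12 0.07] at [0.5998 0.0175 0.1917] [ 1.7985e+02  1.2000e-01 -8.0930e+01]
[-0.6 -0.4 -0.8  0.4 -0.3  0.1 -0. ]
```

>>> carry_out --plan '[{"grip":0.437,"dp":[0.001,-0.001,0.008],"rotation":[0.1,0.1,0]},{"grip":0.437,"dp":[0,0,0.012],"rotation":[0,0,0]},{"grip":0.437,"dp":[0,0,0.012],"rotation":[0,0,0]},{"grip":0.437,"dp":[0,0,0.008],"rotation":[0,0,0]},{"grip":0.437,"dp":[0,0,0.004],"rotation":[0,0,0]},{"grip":0.437,"dp":[0,0,0],"rotation":[0,0,0]}]'

```text
time_s: 20.07
tool_pos: [0.599, 0.0224, 0.1425]
tool_rot: [179.9, 0.1, -80.4]
force: [-0.7, 0.7, -0.3]
grip_width: 0.0489
```

```bash
python3 -c "
from h import *
go((.6012,.0165,.083),-81)"
```

```text
shift [ 0.0063 -0.0013  0.0594] rows 2 per [ 0.0031 -0.0006  0.0297] rot [0.11 0.1  0.56] at [0.599  0.0224 0.1425] [ 1.7989e+02  1.0000e-01 -8.0440e+01]
```

>>> carry_out --plan '[{"grip":0.437,"dp":[0.004,-0.001,0],"rotation":[0,0,0.4]},{"grip":0.437,"dp":[0.0015,0,0],"rotation":[0,0,0]},{"grip":0.437,"dp":[0,0,0],"rotation":[0,0,0]},{"grip":0.437,"dp":[0,0,0],"rotation":[0,0,0]}]'

```text
time_s: 20.4
tool_pos: [0.6011, 0.0164, 0.1421]
tool_rot: [179.9, 0.1, -80.9]
force: [0.2, 0.4, -1.3]
grip_width: 0.0491
```

```bash
python3 -c "
from h import *
go((.6012,.0165,.083),-81)"
```

```text
shift [ 0.     -0.0002  0.0591] rows 2 per [ 0.     -0.0001  0.0295] rot [0.14 0.12 0.1 ] at [0.6011 0.0164 0.1421] [ 1.7986e+02  1.2000e-01 -8.0900e+01]
```

>>> carry_out --plan '[{"grip":0.437,"dp":[0,0,0.006],"rotation":[0,0,0]},{"grip":0.437,"dp":[0,0,0.008],"rotation":[0,0,0]},{"grip":0.437,"dp":[0,0,0.008],"rotation":[0,0,0]},{"grip":0.437,"dp":[0,0,0.008],"rotation":[0,0,0]},{"grip":0.437,"dp":[0,0,0.008],"rotation":[0,0,0]},{"grip":0.437,"dp":[0,0,0.006],"rotation":[0,0,0]},{"grip":0.437,"dp":[0,0,0.003],"rotation":[0,0,0]},{"grip":0.437,"dp":[0,0,0],"rotation":[0,0,0]}]'

```text
time_s: 21.07
tool_pos: [0.601, 0.0162, 0.09]
tool_rot: [179.9, 0.1, -80.9]
force: [1.4, -0.3, -0.5]
grip_width: 0.049
```

```bash
python3 -c "
from h import *
go((.6012,.0165,.083),-81)"
```

```text
shift [-0.0003 -0.0003  0.007 ] rows 1 per [-0.0003 -0.0003  0.007 ] rot [0.13 0.11 0.07] at [0.601  0.0162 0.09  ] [ 1.7987e+02  1.1000e-01 -8.0930e+01]
```

>>> carry_out --plan '[{"grip":0.437,"dp":[0,0,0.003],"rotation":[0,0,0]},{"grip":0.437,"dp":[0,0,0.002],"rotation":[0,0,0]},{"grip":0.437,"dp":[0,0,0.001],"rotation":[0,0,0]},{"grip":0.437,"dp":[0,0,0.001],"rotation":[0,0,0]}]'

```text
time_s: 21.4
tool_pos: [0.6015, 0.0164, 0.0828]
tool_rot: [179.9, 0.1, -80.9]
force: [-0.6, 0.3, 5.2]
grip_width: 0.0494
```

The tongs touch the stand floor at the same height they were taken from. I release them.

>>> carry_out --plan '[{"grip":0.43,"dp":[0,0,-0.0003],"rotation":[0,0,0]},{"grip":0.4,"dp":[0,0,0],"rotation":[0,0,0]},{"grip":0.35,"dp":[0,0,0],"rotation":[0,0,0]},{"grip":0.2,"dp":[0,0,0],"rotation":[0,0,0]},{"grip":0,"dp":[0,0,0],"rotation":[0,0,0]},{"grip":0,"dp":[0,0,0],"rotation":[0,0,0]},{"grip":0,"dp":[0,0,0],"rotation":[0,0,0]},{"grip":0,"dp":[0,0,0],"rotation":[0,0,0]}]'

```text
time_s: 22.07
tool_pos: [0.603, 0.0165, 0.085]
tool_rot: [-179.9, 0.1, -80.9]
force: [-0.6, -0.8, -0.6]
grip_width: 0.0811
```

>>> carry_out --plan '[{"grip":0,"dp":[0,0,0],"rotation":[0,0,0]},{"grip":0,"dp":[0,0,0],"rotation":[0,0,0]},{"grip":0,"dp":[0,0,-0.008],"rotation":[0,0,0]},{"grip":0,"dp":[0,0,-0.015],"rotation":[0,0,0]},{"grip":0,"dp":[0,0,-0.02],"rotation":[0,0,0]},{"grip":0,"dp":[0,0,-0.025],"rotation":[0,0,0]},{"grip":0,"dp":[0,0,-0.03],"rotation":[0,0,0]},{"grip":0,"dp":[0,0,-0.02],"rotation":[0,0,0]}]'

```text
time_s: 22.73
tool_pos: [0.5988, 0.0162, 0.2039]
tool_rot: [179.5, 0.2, -80.9]
force: [0.9, -0.6, -0.2]
grip_width: 0.0871
```

>>> carry_out --plan '[{"grip":0,"dp":[0,0,-0.01],"rotation":[0,0,0]},{"grip":0,"dp":[0,0,0],"rotation":[0,0,0]},{"grip":0,"dp":[0,0,0],"rotation":[0,0,0]}]'

```text
time_s: 22.98
tool_pos: [0.6016, 0.0168, 0.2207]
tool_rot: [-180.0, 0.1, -80.9]
force: [-0.0, -1.5, -0.5]
grip_width: 0.0869
```

```bash
python3 - <<'E'
from h import *
print(env.get_obs()['tool_pos'],env.get_obs()['joint_velocities'].round(1))
s=env.read_camera('scene')[:,:,::-1]
f=lambda im,u,v:cv2.resize(im[v-30:v+30,u-30:u+30],(400,400),interpolation=cv2.INTER_CUBIC)
cv2.imwrite('pics/c8.png',np.hstack([f(s,255,180),f(s,200,225)]))
E
```

```text
[0.60161607 0.01682689 0.22070064] [-0.  -0.7  0.1 -0.7 -0.2  0.2  0.1]
```

View pics/c8.png

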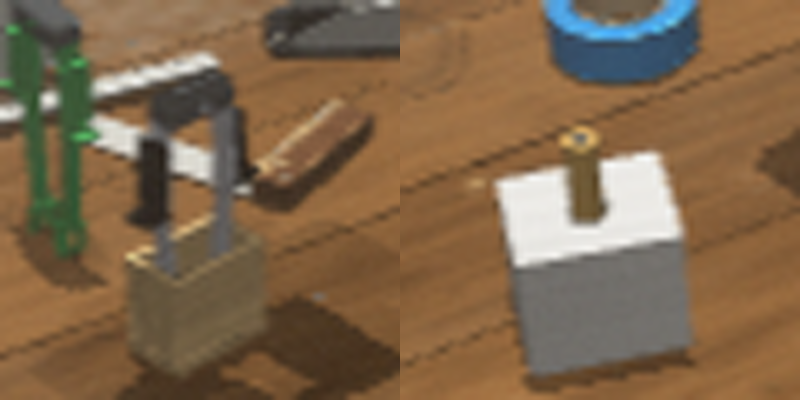

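The tongs stand upright in their stand (left crop, housing at (190,95)). The stud is upright in the holder bore (right crop, top at (580,138)). I hand the job in.

```bash
python3 -c "
from cell import env
print(env.sign_off())"
```

```text
the job is handed in; nothing more can be done
None
```

I took the steel tongs from their stand, lifted the stud out of the tray with them, and pressed it into the holder. I then let it go, stood the tongs back in the stand, and handed in at about 23 s. The sign-off reported no verdict.

**Snap:** The stud stopped hard about 28 mm below the mouth. After that it had about 1.5 to 2 mm of play and held against a roughly 5 N upward pull without moving, so I took the catch as snapped. The pad's travel itself could not be measured.

**Pressing force:** The highest reading came in one push: 11.3 N at the wrist, about 12.6 N once the weight of the tongs and stud is allowed for. That is slightly over the "about 12 N" you asked for, but well under the 18 N and 25 N fail limits. I read force only at the end of each move, so a short higher peak could have gone unseen.

**Last picture:** It shows the stud upright in the bore, its top within about a pixel of where I predicted. The tongs stand upright in their stand, set down at the height they were taken from. The blue tape roll looked in place in that picture. The cork and sanding blocks were not re-measured, but the arm never went near them.

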